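Return an empty jar through the spring flap of a shop's empties box

TASK

Return the empty amber jar that stands in the channel of the wooden empties box: push the box's self-closing brass flap inward with one fingertip and, while that finger keeps it open, push the jar with the other fingertip along the channel and over the ledge so that it drops into the bin behind; then withdraw and let the flap close. Slide the jar only, never lift it, do not let the jar push or strike the flap, and leave everything else on the counter and on the box where it stands.

Things in the scene. Friction and masses are not known exactly. Their poses are not given: they have to be found in the camera images.
- returns_box: Wooden empties box fixed to the counter, 287 mm deep (x), 235 wide (y), 117 tall. Its x points inward, from the deck through the flap into the bin; y to the flap's hinge side; z up. Origin at counter level, in the closed flap's plane. Level deck: top at z = 75 mm, from x = -125 to the ledge at x = +12. A 10 mm front wall at x = 0, up to z = 117, leaves an opening from y = -55 to +62, free above
- channel (a point): Point on the deck, on the centre line of the jar's channel, in the closed flap's plane (box x = 0, y = -25, z = 75 mm); axes as the box. The channel runs along x, clear width 56 mm, between two low rails 10 high and 5 wide that end 8 mm before the flap. From the rail on the hinge side (box y = +8) to the hinge (y = +55) the deck is bare, so a finger can run along it to the flap
- bin_in (a point): Centre of the floor of the open-topped bin behind the ledge (box x = 85, y = 2.5, z = 6 mm); axes as the box. The bin is 146 mm (x) by 223 mm (y) inside, its walls reach up to z = 117 mm; the deck and ledge are 69 mm above its floor
- flap (a joint): Angle of the brass flap on its vertical hinge: 0 closed, growing as it swings inward, stop at 1.7 rad. Plate 104 mm long, 4 thick, from 3 to 41 mm above the deck, closed from the hinge to box y = -50 mm. A spring shuts it when let go: 0.045 N m closed, 0.1 N m at 1.1 rad. A finger going straight in at box y = +20 mm, 65 mm past the closed plane, holds it some 60 degrees open, clear of the channel
- flap_hinge (a point): Point on the flap's vertical hinge axis, at deck height (box x = 0, y = +55, z = 75 mm)
- flap_edge (a point): Middle of the flap's free vertical edge, half-way up, 105 mm from the hinge axis
- jar_center (a point): Centre (half-way up) of the empty jar: a closed upright cylinder, 48 mm diameter, 36 tall, amber with a flat black lid, about 0.09 kg. It stands upright on the deck in the channel before the flap, and slides freely. It tips into the bin once its centre has passed the ledge
- jar: The same jar, origin at the centre of its underside
- sample_pot: small white ceramic pot, 30 mm diameter, 32 mm tall, on the returns box's deck on the hinge side of the channel. Not part of the job. Origin: centre of its underside
- balm_tin: flat aluminium tin, 40 mm diameter, 18 mm tall, on the deck on the other side of the channel. Not part of the job. Origin: centre of its underside
- bowl: large brass bowl, 240 mm across, 75 mm tall. Not part of the job. Origin: centre of its underside
- jug: dark green handled jug, 84 mm across, 110 mm tall. Not part of the job. Origin: centre of its underside
- wash_bottle: amber bottle, 60 mm diameter, 160 mm tall. Not part of the job. Origin: centre of its underside
- brush: wooden-handled brush lying on the counter. Not part of the job
- cream_jar: large white jar, 60 mm diameter, 50 mm tall. Not part of the job. Origin: centre of its underside

How it is judged:
On the way, in this order (a step that is already met when the one before it is completed fails the run):
1. a finger pushes the flap at least 0.2 rad open while the jar's centre is still 15 mm or more in front of the flap's plane (value of joint flap above 0.2 rad and contact force between the fingers and flap above 0.03 N and x of jar_center in the frame of returns_box below -0.015 m), for 0.02 s.
2. the jar slides through the opening, pushed by a finger, while a finger keeps the flap open (x of jar_center in the frame of returns_box above 0 m and z of jar_center in the frame of returns_box above 0.075 m and value of joint flap above 0.4 rad and contact force between the fingers and flap above 0.03 N and contact force between the fingers and jar above 0.02 N), for 0.02 s.
At the end, for the whole second after the job is handed in: The jar lies at rest inside the bin behind the flap (centre within the bin's walls and below 65 mm), the flap has closed to within 0.08 rad, and no bystander has moved more than 30 mm (x of jar_center in the frame of returns_box between 0.012 and 0.158 m and y of jar_center in the frame of returns_box between -0.109 and 0.114 m and z of jar_center in the frame of returns_box between 0 and 0.065 m and linear speed of jar below 0.03 m/s and value of joint flap below 0.08 rad and distance of each of sample_pot, balm_tin, bowl, jug, wash_bottle, brush, cream_jar from where it was at the start of the episode below 0.03 m); the robot touches nothing.
It fails at once if the jar is lifted (centre more than 15 mm above where it stands on the deck) (z of jar_center in the frame of returns_box above 0.108 m).
It fails at once if the jar pushes or strikes the flap (over 0.4 N) (contact force between jar and flap above 0.4 N).
It fails at once if another thing on the counter or on the box is displaced by more than 30 mm (distance of any of sample_pot, balm_tin, bowl, jug, wash_bottle, brush, cream_jar from where it was at the start of the episode above 0.03 m).
It also fails if it takes over 35 s, if anything falls off the work surface, if the arm or the gripper's body presses on something with over 40 N, if the wrist force passes 120 N, or if a joint passes its speed limit or range.

ROBOT

A 6-joint arm with a two-finger parallel gripper is mounted at the origin on the work surface. World frame = base frame: x ahead of the robot, y to its left, z up, the work surface at z = 0. Lengths are in m, angles in rad, forces in N, time in s.
With the tool pointing down it reaches from about 0.35 to 0.975 m from the base axis. Payload 4.9 kg.
Tool frame: the origin (TCP) lies between the finger pads; the fingertips stand 14 mm ahead of it and the grasp point (between the pads) lies 5 mm behind it (manip.tcp_to_tips is the distance from the TCP to the fingertips, in m); z points along the fingers, y is the line along which they close (so a half turn about z gives the same grasp; the last joint's range is limited). The gripper opens to 85 mm and grips with 20 to 120 N. Pads are 22 mm wide; open, the fingers measure 114 mm over their backs; the gripper's body (76 mm by 85 mm) begins 54 mm behind the grasp point. The pads swing forward as they close: fully open they stand 13 mm farther back than shut.
Start: joints at [0.986, 0.053, 1.613, -0, 1.476, -0.119], TCP at [0.281, 0.558, 0.245] pointing down, gripper open.
Joint ranges: [-3.01, 3.01], [-1.01, 2.22], [0.06, 2.58], [-1.02, 4.17], [0.09, 2.62], [-3.14, 3.14]. Speed limits (rad/s): [2.57, 2.57, 3.14, 3.14, 3.14, 3.14].

INTERFACE

Orientations are given as a unit quaternion [w, x, y, z].
In Python, from plant import manip gives the robot as it stands.
- The arm moves only by the tool servo_tool, never from a script. Its argument "moves" is a list that holds one entry, the list of rows, each a list of 7 numbers: the shift along the tool's x, y, z in mm, then the turn, a rotation vector about the tool's x, y, z in degrees, then the finger opening in mm, from 0 to 85.4. In form: [[[x, y, z, ax, ay, az, fingers], ...]]. A call has 1 to 12 rows; each row shifts and turns the commanded pose from where the row before left it, along the tool's axes as they then stand; what a row does not reach is not made up. A row lasts 1/8 s, in which the tool goes at most 62.5 mm and 10.7 degrees, less where a joint would pass 70% of its speed; a pose out of reach is approached as far as the arm can. A call with a gripper value outside its range is refused whole. The fingers move at their own pace and stop on an object; the grip force is fixed at half the most. Time passes only in rows, so rows that do not move let the fingers close. It gives the time, the measured TCP pose, the force, the opening and the grip force at its end, in the units of the state.
- manip.state(): the state, without advancing time (a new reading comes with each control period).
- manip.grab_frame(name): name is "scene" or "top"; returns a dict with "image" (400x640x3 uint8, blue, green, red), "mtx" (3x3 intrinsics, pixels), "eye" and "rotation" of the camera in the world. Camera axes: x right, y down, z forward; pixel columns grow to the right and rows downward; lengths in m; the calibration is good to about 2 mm. A picture is of the moment at which its call begins. There is no depth.
- manip.job_done(): hands the job in; it is judged then, once.
The state is a dict: "time": time; "joint_pos": joint angles; "joint_vel": joint speeds; "joint_efforts": joint torques, N m; "tool_pos": TCP position; "tool_rot": TCP orientation; "contact_force": force on the tool from outside, world axes, zero at the start; "ft_torque": the same for the moment, N m; "gripper_width": opening from 0.0 (shut) to 1.0 (fully open); "grasp_force": force on a finger pad.
Only numpy, scipy, OpenCV 4.12 (cv2) and the standard library are available. Lean on these libraries where they do the work, as an engineer would, in place of code of your own. Each camera call takes 0.05 s, during which the arm holds its last target. There are 200 camera calls.

## Working session

There is one attempt and no reset: what is moved stays moved. The work goes in short steps, Python scripts to look and compute and a tool call to move; the robot and the scene stay as the last step left them, time stands still between calls to the robot, and variables do not carry over. Pictures are saved under pics/ and viewed, at most 10 in all, crops included, and the job is handed in when it is done.

Besides the shell and the picture viewer there is one more tool, called by a JSON object that holds its "method" and its "body". servo_tool: Moves the arm, as the interface text tells. Its arguments: {"type":"object","properties":{"moves":{"type":"array"}},"required":["moves"]}

```bash
mkdir -p pics; ls
python3 - <<'E'
from plant import manip
import cv2,numpy as np
for n in("scene","top"):
    f=manip.grab_frame(n); cv2.imwrite(f"pics/{n}0.png",f["image"]); np.savez(f"{n}0.npz",**f); print(n,f["mtx"],f["eye"],f["rotation"])
print(manip.state())
E
```

```text
pics
scene [[455.53056175   0.         322.50994416]
 [  0.         455.53056175 198.93845005]
 [  0.           0.           1.        ]] [ 1.09307641 -0.64877108  1.43101101] [-0.26529604  0.89382332  0.34735471 -0.1002127 ]
top [[425.18348964   0.         310.89353753]
 [  0.         425.18348964 198.73109484]
 [  0.           0.           1.        ]] [3.42476428e-01 6.34876781e-04 1.33474812e+00] [ 0.04064584 -0.70526325  0.70689469 -0.03537743]
{'time': 0.1, 'joint_pos': array([ 9.86027365e-01,  5.33289316e-02,  1.61413587e+00,  1.98233466e-05,
        1.47600581e+00, -1.18993684e-01]), 'joint_vel': array([ 1.98337280e-03, -1.68795924e-03, -1.65337727e-03, -1.42174490e-04,
       -2.93527493e-05, -1.19760809e-03]), 'joint_efforts': array([ 5.80324395e-04, -3.94903064e+01, -3.71361423e+01, -1.23766440e-04,
        3.95740033e-03,  9.43519098e-06]), 'tool_pos': array([0.28039422, 0.55798059, 0.24417476]), 'tool_rot': array([-3.32892812e-04,  2.30788987e-01,  9.73003372e-01, -8.78038965e-04]), 'contact_force': array([-0.80128546, -0.10709391, -0.34039121]), 'ft_torque': array([ 0.04465101, -0.01211173,  0.06548165]), 'grasp_force': 0.0, 'gripper_width': 0.9958015118821718}
```

View pics/top0.png

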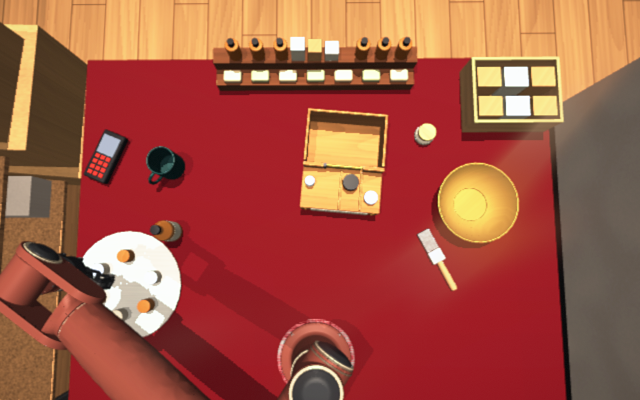

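View pics/scene0.png

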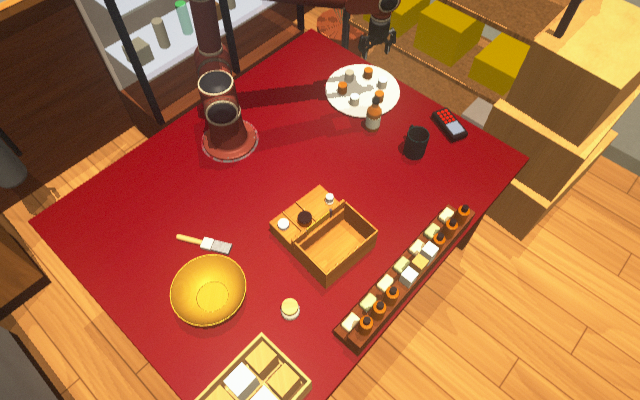

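The top view shows the box at about (345,160), with its deck towards the robot. The jar's black lid is at (351,182), the white pot at (310,181), the tin at (371,198), and the hinge side is on the left. Next I'll zoom in.

Run:
```python
import cv2,numpy as np
a=cv2.resize(np.load("top0.npz")["image"][100:225,290:400],None,fx=4.8,fy=4.8,interpolation=cv2.INTER_CUBIC)
cv2.imwrite("pics/c1.png",a)
b=cv2.resize(np.load("scene0.npz")["image"][175:290,260:385],None,fx=5,fy=5,interpolation=cv2.INTER_CUBIC)
cv2.imwrite("pics/c2.png",b)
```

```text
(no output)
```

View pics/c1.png

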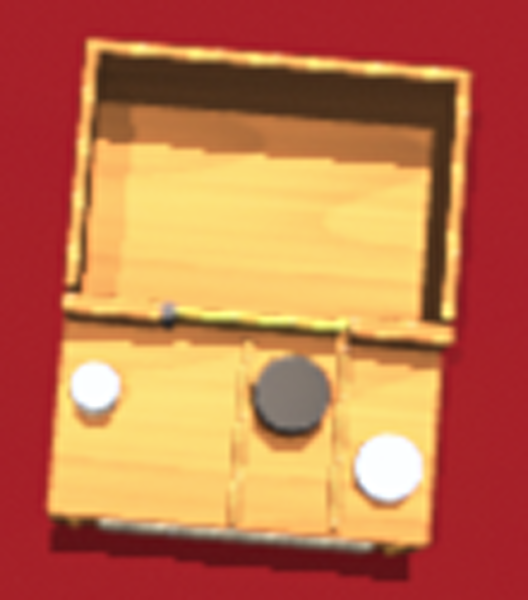

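View pics/c2.png

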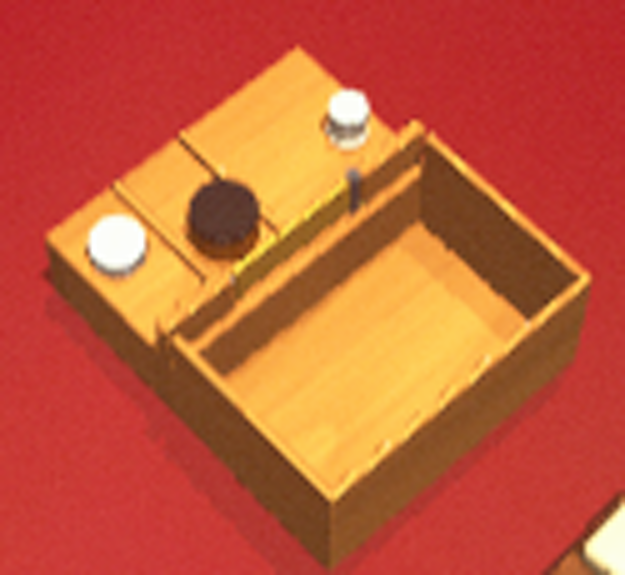

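The crop shows the box yawed slightly clockwise. The jar lid is at crop (291,395), the pot at (95,388), the tin at (390,467) and the hinge pin at (167,313). Next I'll fit the box pose from corners in both views.

```bash
cat > h.py <<'E'
import cv2,numpy as np
from scipy.spatial.transform import Rotation as R
def cam(f):
    return f["mtx"],f["eye"],R.from_quat(np.roll(f["rotation"],-1)).as_matrix()
def proj(c,P):
    K,e,M=c; q=(np.atleast_2d(P)-e)@M@K.T; return q[:,:2]/q[:,2:]
def ray(c,uv,z):
    K,e,M=c; d=M@np.linalg.solve(K,[*uv,1]); return e+d*(z-e[2])/d[2]
E
python3 - <<'E'
from h import *
from scipy.optimize import least_squares
T=cam(np.load("top0.npz"));S=cam(np.load("scene0.npz"))
tp=lambda u,v:((u+.5)/4.8-.5+290,(v+.5)/4.8-.5+100)
sp=lambda u,v:((u+.5)/5-.5+260,(v+.5)/5-.5+175)
A=[((90,40),(162,120,117)),((470,72),(162,-115,117)),((48,517),(-125,120,75)),((430,545),(-125,-115,75))]
B=[((300,47),(-125,120,75)),((45,238),(-125,-115,75)),((333,498),(162,-115,117)),((589,278),(162,120,117))]
def w(p,P):
    P=np.array(P)/1000.;c,s=np.cos(p[2]),np.sin(p[2]);return np.c_[P[:,0]*c-P[:,1]*s+p[0],P[:,0]*s+P[:,1]*c+p[1],P[:,2]]
a=np.array([tp(*x[0]) for x in A]);b=np.array([sp(*x[0]) for x in B])
fa=lambda p:(proj(T,w(p,[x[1] for x in A]))-a).ravel()
fb=lambda p:(proj(S,w(p,[x[1] for x in B]))-b).ravel()
for n,f in(("top",fa),("scene",fb),("both",lambda p:np.r_[fa(p),fb(p)])):
    r=least_squares(f,[.6,-.1,0]); print(n,r.x,np.degrees(r.x[2]),r.fun.round(2))
p=r.x
np.save("box.npy",p)
def tobox(W):
    d=W[:2]-p[:2];c,s=np.cos(p[2]),np.sin(p[2]);return (1000*np.array([c*d[0]+s*d[1],-s*d[0]+c*d[1]])).round(1)
for n,q,q2,z in(("jar",(291,395),(224,212),.111),("pot",(95,388),(348,105),.107),("tin",(390,467),(117,243),.093),("pin",(167,313),(354,175),.12)):
    print(n,tobox(ray(T,tp(*q),z)),tobox(ray(S,sp(*q2),z)))
from plant import manip
print(R.from_quat(np.roll(manip.state()["tool_rot"],-1)).as_matrix().round(3))
E
```

```text
top [ 0.5696604  -0.08805392 -0.08570217] -4.910372428094033 [-0.36  0.65  0.13  0.29  0.45 -0.82 -0.21 -0.1 ]
scene [ 0.56837153 -0.08611727 -0.08788779] -5.035599368634531 [-0.25  0.19  0.15 -0.1  -0.5   0.3   0.62 -0.43]
both [ 0.56917395 -0.08731426 -0.08653392] -4.958028554624953 [-0.56  0.78 -0.07  0.49  0.17 -0.69 -0.5   0.09 -0.38  0.51  0.05  0.32
 -0.48  0.71  0.6  -0.13]
jar [-44.  -21.3] [-42.  -23.4]
pot [-49.   97.4] [-50.5  99. ]
tin [-80.5 -86.2] [-80.9 -86.2]
pin [-1.7 57.6] [-0.3 57.2]
[[-0.893  0.449 -0.001]
 [ 0.449  0.893 -0.002]
 [ 0.    -0.002 -1.   ]]
```

Run:
```python
import numpy as np
from plant import manip
print(manip.tcp_to_tips)
t,w,L=14.5,22,99.5
def run(phi,yM):
    u=np.array([np.cos(phi),np.sin(phi)]);v=np.array([-u[1],u[0]])
    cor=np.array([a*t/2*u+b*w/2*v for a in(-1,1) for b in(-1,1)])
    out=[]
    for xm in np.arange(-66,45,1.):
        A=np.array([xm,yM])+L/2*u+cor;B=np.array([xm,yM])-L/2*u+cor
        # flap angle: all A corners on the near side of flap face (2 mm before mid plane)
        th=0
        for k in np.arange(0,1.7,.005):
            n=np.array([np.cos(k),np.sin(k)]);
            d=(A-[0,55])@n+2; s=(A-[0,55])@np.array([np.sin(k),-np.cos(k)])
            th=k
            if np.all((d<=0)|(s>105)|(s<0)):break
        k=B[:,0].argmax();c=B[k]
        yj=-25.;xj=max(-43,c[0]+np.sqrt(24**2-(c[1]-yj)**2))
        e=np.array([np.sin(th),-np.cos(th)]);p=np.array([xj,yj+3])-[0,55];s=np.clip(p@e,0,105)
        out.append((xm,np.degrees(th),xj,np.linalg.norm(p-s*e)-26,c[1],A[:,0].max(),A[:,1].min(),A[:,1].max(),B[:,0].min()))
    return np.array(out)
for phi in(20,23,26,29):
  for yA in(17,20,24):
    yM=yA-L/2*np.sin(np.radians(phi)); o=run(np.radians(phi),yM)
    m=o[(o[:,2]>-43)&(o[:,2]<40)]
    i=lambda x:o[np.abs(o[:,2]-x).argmin()]
    print(phi,yA,"yM%.1f cornerB y%.1f minclr%.1f A y%.0f..%.0f"%(yM,o[0,4],m[:,3].min(),o[0,6],o[0,7]),"| jar0: xm%.0f th%.0f A%.0f| jar20: xm%.0f th%.0f A%.0f| start jar xm%.0f th%.0f"%(*i(0)[[0,1,5]],*i(20)[[0,1,5]],*m[0,[0,1]]), "touch xm",o[o[:,1]>0][0,0])
```

```text
0.014
20 17 yM-0.0 cornerB y-24.9 minclr41.2 A y4..30 | jar0: xm12 th70 A69| jar20: xm32 th74 A89| start jar xm-30 th42 touch xm -59.0
20 20 yM3.0 cornerB y-21.9 minclr42.7 A y7..33 | jar0: xm12 th72 A69| jar20: xm32 th76 A89| start jar xm-30 th46 touch xm -59.0
20 24 yM7.0 cornerB y-17.9 minclr44.8 A y11..37 | jar0: xm13 th76 A70| jar20: xm33 th79 A90| start jar xm-29 th53 touch xm -59.0
23 17 yM-2.4 cornerB y-29.2 minclr40.9 A y4..30 | jar0: xm11 th69 A68| jar20: xm31 th74 A88| start jar xm-31 th38 touch xm -58.0
23 20 yM0.6 cornerB y-26.2 minclr42.3 A y7..33 | jar0: xm11 th72 A68| jar20: xm31 th76 A88| start jar xm-32 th41 touch xm -58.0
23 24 yM4.6 cornerB y-22.2 minclr44.3 A y11..37 | jar0: xm11 th75 A68| jar20: xm31 th79 A88| start jar xm-32 th47 touch xm -58.0
26 17 yM-4.8 cornerB y-33.3 minclr40.6 A y4..30 | jar0: xm11 th68 A67| jar20: xm31 th74 A87| start jar xm-32 th34 touch xm -58.0
26 20 yM-1.8 cornerB y-30.3 minclr41.9 A y7..33 | jar0: xm10 th71 A66| jar20: xm30 th76 A86| start jar xm-33 th36 touch xm -58.0
26 24 yM2.2 cornerB y-26.3 minclr43.9 A y11..37 | jar0: xm9 th74 A65| jar20: xm29 th78 A85| start jar xm-33 th42 touch xm -58.0
29 17 yM-7.1 cornerB y-37.3 minclr40.5 A y4..30 | jar0: xm11 th68 A66| jar20: xm31 th73 A86| start jar xm-31 th33 touch xm -57.0
29 20 yM-4.1 cornerB y-34.3 minclr41.8 A y7..33 | jar0: xm10 th70 A65| jar20: xm30 th75 A85| start jar xm-33 th33 touch xm -57.0
29 24 yM-0.1 cornerB y-30.3 minclr43.6 A y11..37 | jar0: xm8 th73 A63| jar20: xm28 th78 A83| start jar xm-34 th36 touch xm -57.0
```

{"method": "servo_tool", "body": {"moves": [[[0,0,0,0,0,9,85],[0,0,0,0,0,9,85],[0,0,0,0,0,9,85],[0,0,0,0,0,9,85],[0,0,0,0,0,9.3,85],[-48,1,0,0,0,0,85],[-48,1,0,0,0,0,85],[-48,1,0,0,0,0,85],[-48,1,0,0,0,0,85],[-48,1,0,0,0,0,85],[-48,1,0,0,0,0,85],[-48,1,0,0,0,0,85]]]}}

```text
time: 1.6
tool_pos: [0.3912, 0.2395, 0.2449]
tool_rot: [-0.0, 0.588, 0.809, -0.0]
contact_force: [0.8, 0.5, 0.0]
gripper_width: 0.994
grasp_force: 0.0
```

{"method": "servo_tool", "body": {"moves": [[[-48,1,0,0,0,0,85],[-48,1,0,0,0,0,85],[-48,1,0,0,0,0,85],[-48,1,0,0,0,0,85],[-48,1,0,0,0,0,85],[-48,1,0,0,0,0,85],[-48,0,0,0,0,0,85],[0,0,20,0,0,0,85],[0,0,20,0,0,0,85],[0,0,20,0,0,0,85],[0,0,0,0,0,0,85]]]}}

```text
time: 2.98
tool_pos: [0.499, -0.0752, 0.1822]
tool_rot: [-0.003, 0.587, 0.81, -0.001]
contact_force: [-0.2, 0.8, 0.5]
gripper_width: 0.999
grasp_force: 0.0
```

```bash
cat > look.py <<'E'
import sys
from h import *
from plant import manip
p=np.load("box.npy")+[0.0001,.0018,0]
f=manip.grab_frame("top");g=manip.grab_frame("scene");s=manip.state()
n=sys.argv[1]
a=cv2.resize(f["image"][100:225,290:400],None,fx=4.4,fy=4.4,interpolation=cv2.INTER_CUBIC)
b=cv2.resize(g["image"][140:265,260:350],None,fx=4.4,fy=4.4,interpolation=cv2.INTER_CUBIC)
if len(sys.argv)<3: cv2.imwrite(f"pics/{n}.png",np.hstack([a[:550,:400],b[:550,:396]]))
M=R.from_quat(np.roll(s["tool_rot"],-1)).as_matrix()
d=s["tool_pos"][:2]-p[:2];c,q=np.cos(p[2]),np.sin(p[2])
print("t",s["time"],"box xy",1000*(c*d[0]+q*d[1]),1000*(-q*d[0]+c*d[1]),"z",s["tool_pos"][2],"phi",np.degrees(np.arctan2(M[1,1],M[0,1])-p[2]),"zaxis",M[:,2].round(4),"w",s["gripper_width"],"F",s["contact_force"].round(2))
E
python3 look.py d1
```

```text
t 3.075 box xy -69.11477955808316 3.62677282082529 z 0.1851070889599317 phi 23.039021124415267 zaxis [-3.e-04  1.e-04 -1.e+00] w 0.9962296591907457 F [0.64 0.49 1.48]
```

View pics/d1.png

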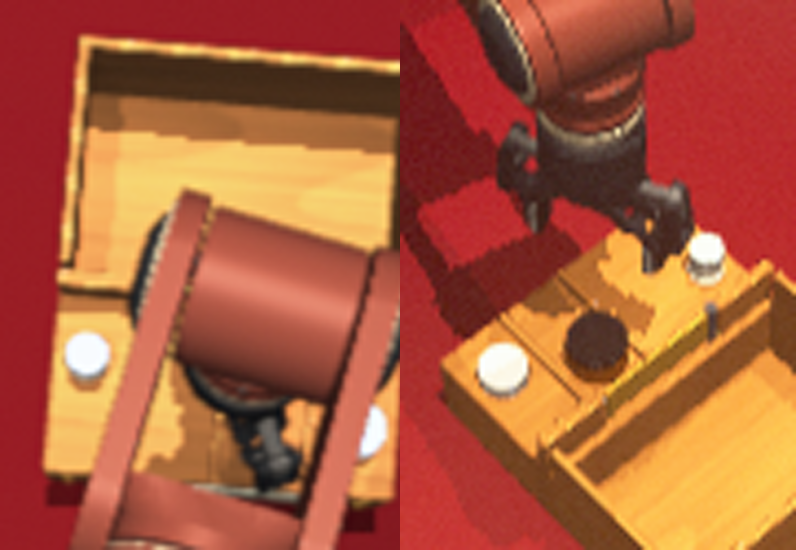

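The side view shows finger A's tip at crop (652,270), over the bare deck next to the pot. Finger B is behind the jar. I'll use the known xy of the tip to find its height.

Run:
```python
from h import *
from plant import manip
S=cam(np.load("scene0.npz"));s=manip.state();M=R.from_quat(np.roll(s["tool_rot"],-1)).as_matrix()
print(s["tool_pos"])
for nm,q,sg in(("A",(652-400,270),1),("B",(537-400,228),-1)):
    uv=(q[0]/4.4+260,q[1]/4.4+140)
    for off in(44,50,56):
        X=s["tool_pos"]+sg*off/1000*M[:,1]
        print(nm,off,uv,[(int(1000*(z)),proj(S,[[X[0],X[1],s["tool_pos"][2]+z]])[0].round(1)) for z in(0,-.007,-.014)])
```

```text
[ 0.50073122 -0.07592774  0.18510709]
A 44 (317.27272727272725, 201.36363636363637) [(0, array([317.1, 199.7])), (-7, array([317.1, 200.9])), (-14, array([317.1, 202.1]))]
A 50 (317.27272727272725, 201.36363636363637) [(0, array([318.8, 200.4])), (-7, array([318.8, 201.5])), (-14, array([318.8, 202.7]))]
A 56 (317.27272727272725, 201.36363636363637) [(0, array([320.4, 201. ])), (-7, array([320.4, 202.2])), (-14, array([320.4, 203.3]))]
B 44 (291.1363636363636, 191.8181818181818) [(0, array([292.8, 190.5])), (-7, array([292.9, 191.6])), (-14, array([293. , 192.8]))]
B 50 (291.1363636363636, 191.8181818181818) [(0, array([291.2, 189.8])), (-7, array([291.3, 191. ])), (-14, array([291.4, 192.2]))]
B 56 (291.1363636363636, 191.8181818181818) [(0, array([289.6, 189.2])), (-7, array([289.7, 190.4])), (-14, array([289.8, 191.6]))]
```

{"method": "servo_tool", "body": {"moves": [[[0,0,17,0,0,0,85],[0,0,17,0,0,0,85],[0,0,17,0,0,0,85],[0,0,17,0,0,0,85],[0,0,16,0,0,0,85],[0,0,0,0,0,0,85],[0,0,0,0,0,0,85]]]}}

```text
time: 3.95
tool_pos: [0.5012, -0.0768, 0.1017]
tool_rot: [0.0, 0.588, 0.809, 0.0]
contact_force: [-0.4, 0.6, -0.1]
gripper_width: 0.994
grasp_force: 0.0
```

```bash
python3 look.py d2; python3 look.py x x;python3 look.py x x
```

```text
t 4.05 box xy -68.21613431999589 2.7603401541881 z 0.10225651506206869 phi 22.9705854365402 zaxis [ 1.7e-03 -5.0e-04 -1.0e+00] w 0.9880202095875319 F [-0.4  -0.58 -0.03]
t 4.15 box xy -68.30414045956962 2.797214745601661 z 0.1022034932728124 phi 22.97297253527508 zaxis [ 1.7e-03 -5.0e-04 -1.0e+00] w 0.993113918797022 F [ 0.04 -1.37 -0.67]
t 4.25 box xy -68.56204998229771 2.874013489062144 z 0.10190276215705754 phi 22.972860823571533 zaxis [ 1.1e-03 -3.0e-04 -1.0e+00] w 0.9974817980397727 F [ 0.76 -0.3   0.19]
```

View pics/d2.png

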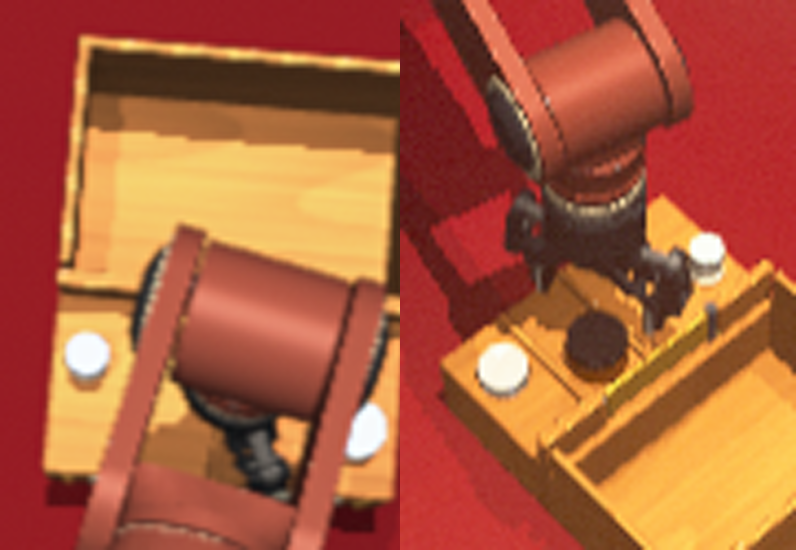

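{"method": "servo_tool", "body": {"moves": [[[0,0,2,0,0,0,85],[-2,4.6,0,0,0,0,85],[-1.9,4.6,0,0,0,0,85],[-2,4.6,0,0,0,0,85],[-1.9,4.6,0,0,0,0,85],[-2,4.6,0,0,0,0,85],[-1.9,4.6,0,0,0,0,85],[-2,4.6,0,0,0,0,85],[0,0,0,0,0,0,85]]]}}

```text
time: 5.38
tool_pos: [0.5357, -0.0799, 0.0989]
tool_rot: [-0.0, 0.588, 0.809, -0.0]
contact_force: [-2.3, -0.8, -0.2]
gripper_width: 0.992
grasp_force: 1.2
```

```bash
python3 look.py d3; python3 look.py x x
```

```text
t 5.475 box xy -34.142422290010806 2.597858705744336 z 0.0989372198000767 phi 22.95792730527229 zaxis [-6.e-04 -5.e-04 -1.e+00] w 0.9994868151971763 F [-2.19 -0.46 -1.84]
t 5.575 box xy -34.178542134497405 2.6108361436118015 z 0.09902258743006973 phi 22.95873990396154 zaxis [-4.e-04 -5.e-04 -1.e+00] w 0.9968773677548414 F [-3.09 -1.77 -1.32]
```

View pics/d3.png

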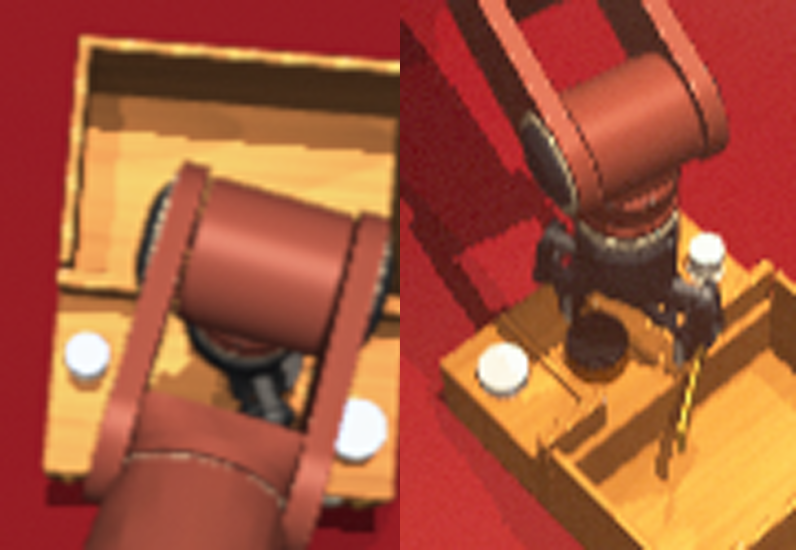

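The flap is swung about 40° open and the jar hasn't moved: its lid is still at crop (597,340), just ahead of finger B. Continuing the push.

{"method": "servo_tool", "body": {"moves": [[[-1.9,4.6,0,0,0,0,85],[-2,4.6,0,0,0,0,85],[-1.9,4.6,0,0,0,0,85],[-2,4.6,0,0,0,0,85],[-1.9,4.6,0,0,0,0,85],[-2,4.6,0,0,0,0,85],[-1.9,4.6,0,0,0,0,85],[-2,4.6,0,0,0,0,85],[0,0,0,0,0,0,85]]]}}

```text
time: 6.7
tool_pos: [0.5764, -0.0834, 0.0995]
tool_rot: [0.001, 0.588, 0.809, 0.0]
contact_force: [-0.3, -1.5, -1.4]
gripper_width: 0.998
grasp_force: 0.9
```

```bash
python3 look.py d4; python3 look.py x x
```

```text
t 6.8 box xy 6.720585153527412 2.7315039103839753 z 0.09957330691233951 phi 22.95312035742239 zaxis [ 1.8e-03 -4.0e-04 -1.0e+00] w 0.9990732500094657 F [-0.43 -2.15 -1.18]
t 6.9 box xy 6.5600993073907246 2.738403290318247 z 0.09966057915529494 phi 22.954947549655017 zaxis [ 1.6e-03 -4.0e-04 -1.0e+00] w 0.9931099941910466 F [ 0.23 -2.98 -0.03]
```

View pics/d4.png

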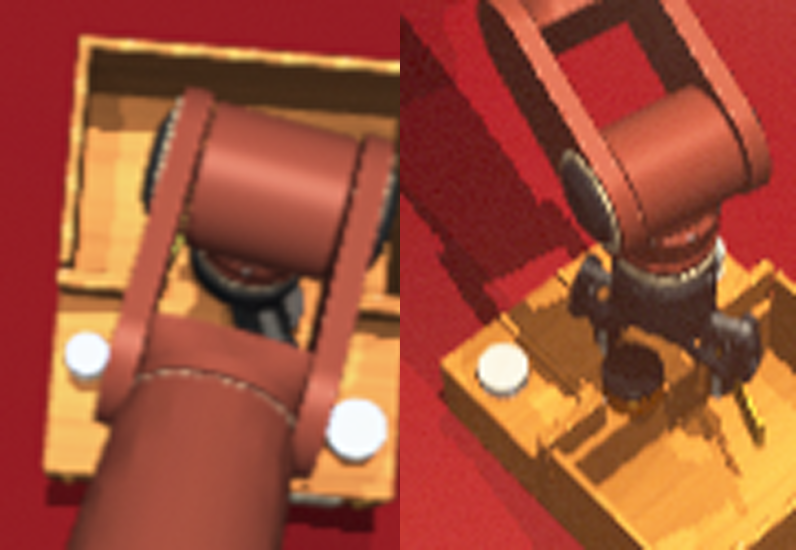

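The jar, lid at crop (634,370), is in the opening and upright. The flap is held wide open by finger A. I'll go on slowly over the ledge.

{"method": "servo_tool", "body": {"moves": [[[-1.2,2.8,0,0,0,0,85],[-1.2,2.8,0,0,0,0,85],[-1.2,2.8,0,0,0,0,85],[-1.2,2.8,0,0,0,0,85],[-1.2,2.8,0,0,0,0,85],[-1.2,2.8,0,0,0,0,85],[-1.2,2.8,0,0,0,0,85],[-1.2,2.8,0,0,0,0,85],[-1.2,2.8,0,0,0,0,85],[0,0,0,0,0,0,85],[0,0,0,0,0,0,85]]]}}

```text
time: 8.28
tool_pos: [0.6031, -0.0858, 0.0995]
tool_rot: [0.0, 0.588, 0.809, 0.0]
contact_force: [-0.2, -1.7, 0.6]
gripper_width: 0.998
grasp_force: 0.6
```

```bash
python3 look.py d5
```

```text
t 8.375 box xy 33.69747343962989 2.624397240374595 z 0.09945630757608813 phi 22.959250768219253 zaxis [ 8.e-04 -3.e-04 -1.e+00] w 0.9968170453067459 F [ 0.74 -1.09 -0.36]
```

View pics/d5.png

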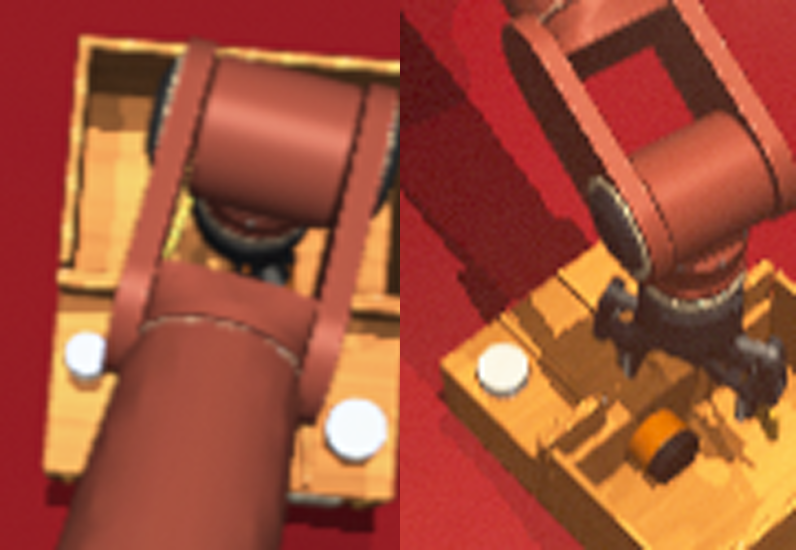

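The jar has dropped into the bin and lies on its side at crop (664,445). Now I'll withdraw, letting the flap close against the retreating finger, and then lift.

{"method": "servo_tool", "body": {"moves": [[[3.5,-8.2,0,0,0,0,85],[3.5,-8.2,0,0,0,0,85],[3.5,-8.2,0,0,0,0,85],[3.5,-8.2,0,0,0,0,85],[3.5,-8.2,0,0,0,0,85],[3.5,-8.2,0,0,0,0,85],[3.5,-8.2,0,0,0,0,85],[3.5,-8.2,0,0,0,0,85],[3.5,-8.2,0,0,0,0,85],[3.5,-8.2,0,0,0,0,85],[3.5,-8.2,0,0,0,0,85],[3.5,-8.2,0,0,0,0,85]]]}}

```text
time: 9.88
tool_pos: [0.4959, -0.0759, 0.0994]
tool_rot: [0.0, 0.588, 0.809, 0.0]
contact_force: [0.4, -1.0, -0.4]
gripper_width: 0.993
grasp_force: 0.0
```

{"method": "servo_tool", "body": {"moves": [[[0,0,0,0,0,0,85],[0,0,-15,0,0,0,85],[0,0,-20,0,0,0,85],[0,0,-30,0,0,0,85],[0,0,-30,0,0,0,85],[40,0,-20,0,0,0,85],[40,0,0,0,0,0,85],[40,0,0,0,0,0,85],[40,0,0,0,0,0,85],[40,0,0,0,0,0,85],[0,0,0,0,0,0,85],[0,0,0,0,0,0,85]]]}}

```text
time: 11.38
tool_pos: [0.4349, 0.1139, 0.2152]
tool_rot: [0.001, 0.588, 0.809, 0.0]
contact_force: [0.5, -0.6, 0.6]
gripper_width: 0.999
grasp_force: 0.0
```

```bash
python3 look.py d6
```

```text
t 11.475 box xy -150.99478507129672 186.4893632370497 z 0.21480225405078582 phi 22.902052846000874 zaxis [ 7.e-04 -2.e-04 -1.e+00] w 0.995913222976903 F [ 0.02 -0.24 -0.4 ]
```

View pics/d6.png

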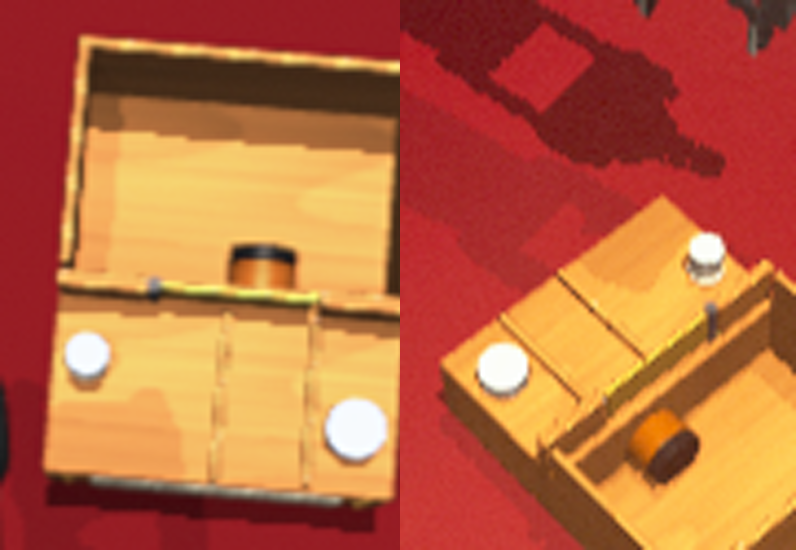

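The jar is at rest in the bin at the same spot as before, crop (664,445). The flap is closed, and the pot and tin are where they were.

```bash
python3 -c "
from plant import manip
print(manip.job_done())"
```

```text
the job is handed in; nothing more can be done
None
```

The jar was slid through the held-open flap and dropped into the bin, the flap closed behind it, the pot and tin on the deck stayed where they were, and the job is handed in at about 11.5 s; no verdict came back.

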